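Zero the fine knob, then set the coarse ring of a concentric control

TASK

On the sloping console, first turn the small inner knob of the concentric pair fully anticlockwise to its stop without moving the big outer ring. Then turn the outer ring clockwise until the line on its skirt meets the arrowhead of the cursor, leaving the inner knob at its stop. Do not shift the cursor or disturb the things lying beside the console, and let go at the end.

Things in the scene. Friction and masses are not known exactly. Their poses are not given: they have to be found in the camera images.
- console: Dark grey desktop console, 170 deep, 190 wide, 121 mm high, fixed to the bench, its front face sloping 35 degrees from level towards the robot, with a narrow flat ledge behind. Origin: centre of its underside on the bench; x to its back, y to its left, z up. Apart from knobs and cursor nothing on the slope stands higher than 7 mm.
- scale_plate: Aluminium plate, 146 x 176 mm, face at z = 1.6 mm, on the console's slope. Origin: where the common axis of the knobs meets the slope. z points out along that axis (35 degrees from vertical, leaning to the robot), x up the slope (12 o'clock), y left. Dial values run clockwise seen from outside (negative turns about z); value 0 is at lower left, 135 degrees anticlockwise from 12 o'clock.
- coarse (a joint): Dial value of the big outer knob (rad, clockwise positive, 0 to 4.71 between stops). Black: skirt 62 mm across from z = 2 to 6 mm of the scale_plate frame, above it a knurled ring 50 mm across, z = 6 to 26 mm, to grip. White line on skirt and top shows its angle. Turns with 0.06 N m, stays where left.
- coarse_mark (a point): Outer end of the white line on the skirt of the outer knob, 30 mm from the axis, at z = 6 mm of the scale_plate frame
- fine (a joint): Dial value of the small inner knob (rad, clockwise positive, 0 to 4.71; 0 = anticlockwise stop). Bare aluminium, 22 mm across, same axis, z = 27.5 to 50 mm of the scale_plate frame, 1.5 mm above the outer knob. Dark line on its top shows its angle. Turns with 0.03 N m, independently of the outer knob; stays where left.
- fine_mark (a point): Outer end of the dark line on the top of the inner knob, 10 mm from the axis, at z = 50 mm of the scale_plate frame
- cursor (a joint): Dial value of the cursor (rad, sense and zero as coarse): flat brass ring round the outer knob, 89 mm across, 4 mm high, with one raised block (7 mm wide, 6 mm high, 38 to 47 mm from the axis) ending in an arrowhead that points inward. Stiff; leave it where it is. The outer knob is set when its value equals the cursor's.
- cursor_mark (a point): Tip of the cursor's arrowhead, 34 mm from the axis, at z = 6 mm of the scale_plate frame
- speaker_driver: Small black loudspeaker, 68 mm across and 34 mm high, standing loose right of the console; origin at the centre of its underside. Leave alone.
- tape_masking: Roll of beige tape, 68 mm across and 24 mm high, lying loose left of the console; origin at the centre of its underside. Leave alone.
- screwdriver_small: Small blue screwdriver, 130 mm long and 19 mm thick, lying loose right of the console, beyond the loudspeaker; origin at the centre of its underside. Leave alone.

How it is judged:
On the way, in this order (a step that is already met when the one before it is completed fails the run):
1. the inner knob is at its anticlockwise stop and the outer knob has not been moved (value of joint fine below 0.07 rad and distance of coarse_mark from where it was at the start of the episode below 0.004 m), for 0.2 s.
2. the line of the outer knob meets the cursor (distance between coarse_mark and cursor_mark below 0.005 m), for 0.2 s.
At the end, for the whole second after the job is handed in: The inner knob is at its anticlockwise stop (within 0.09 rad), the end of the outer knob's white line is within 5 mm of the tip of the cursor's arrowhead (4 mm when exactly in line, so about 0.09 rad to either side) and at rest, and the cursor is within 4 mm of where it was (value of joint fine below 0.09 rad and distance between coarse_mark and cursor_mark below 0.005 m and distance of cursor_mark from where it was at the start of the episode below 0.004 m and velocity of joint coarse between -0.05 and 0.05 rad/s); the robot touches nothing.
It fails at once if the outer knob is off its starting place (over 4 mm at the mark) while the inner knob is not at its stop (over 0.12 rad) (distance of coarse_mark from where it was at the start of the episode above 0.004 m and value of joint fine above 0.12 rad).
It fails at once if the cursor is shifted by more than 4 mm (distance of cursor_mark from where it was at the start of the episode above 0.004 m).
It fails at once if a thing beside the console is shifted by more than 20 mm (distance of any of speaker_driver, tape_masking, screwdriver_small from where it was at the start of the episode above 0.02 m).
It also fails if it takes over 64 s, if anything falls off the work surface, if the arm or the gripper's body presses on something with over 40 N, if the wrist force passes 120 N, or if a joint passes its speed limit or range.

ROBOT

A 7-joint arm with a two-finger parallel gripper is mounted at the origin on a cart in front of the work surface, level with it; the furniture and walls round the work are solid. World frame = base frame: x ahead of the robot, y to its left, z up, the work surface at z = 0. Lengths are in m, angles in rad, forces in N, time in s.
With the tool pointing down it reaches from about 0.4 to 0.875 m from the base axis. Payload 19.3 kg.
Tool frame: the origin (TCP) lies midway between the tips of the shut fingers; the grasp point (between the pads) lies 19 mm behind it (bot.pinch_z is the distance from the TCP to the grasp point, in m); z points along the fingers, y is the direction in which the jaws open and shut (so a half turn about z gives the same grasp; the last joint's range is limited). The gripper opens to 85 mm and grips with 20 to 120 N. Pads are 22 mm wide; open, the fingers measure 114 mm over their backs; the gripper's body (76 mm by 85 mm) begins 54 mm behind the grasp point. The pads swing forward as they close: fully open they stand 13 mm farther back than shut.
Start: joints at [1.05, 0.521, -0.036, 1.599, 0.021, 1.021, -0.113], TCP at [0.272, -0.563, 0.231] pointing down, gripper open.
Joint ranges: [-2.91, 2.91], [-0.3, 2.13], [-1.5, 1.42], [0.17, 2.43], [-1.26, 4.41], [0.16, 1.93], [-2.52, 2.52]. Speed limits (rad/s): [1.89, 1.89, 2.39, 2.39, 3.01, 3.01, 3.01].

INTERFACE

Orientations are given as [roll, pitch, yaw] about the fixed x, y, z axes, in that order (R = Rz(yaw) Ry(pitch) Rx(roll)).
In Python, from workcell import bot gives the robot as it stands. The module is installed in compiled form; this text tells all that it offers.
- The arm moves only by the tool move_arm, never from a script. Its argument "moves" is text: rows parted by semicolons, each of 4 numbers parted by spaces: the shift along the tool's x, y, z in mm, then the turn about the tool's z in rad. In form: dx dy dz yaw; .... A call has exactly 10 rows; each row is the pose to reach, as a shift and turn from the pose commanded when the call began, along the tool's axes at that moment; what a row does not reach only later rows make up. A row lasts 1/12 s, in which the tool goes at most 41.7 mm and 7.16 degrees, less where a joint would pass 70% of its speed; a pose out of reach is approached as far as the arm can. A call with a gripper value outside its range is refused whole. "grip" is the opening, from 0 (shut) to 1 (fully open), set as the call begins (left out, the last holds). The fingers move at their own pace and stop on an object; "grip_force" is the grip in N (left out, the last holds). Time passes only in rows, so rows that repeat a pose let the fingers close, or fill a call up. It gives the time, the measured TCP pose, the force and the opening at its end, in the units of the state.
- bot.observe(): the state, without advancing time (a new reading comes with each control period).
- bot.grab_frame(name): name is "scene" or "top" or "wrist"; returns a dict with "frame" (400x640x3 uint8, red, green, blue), "z_map" (400x640 float32, m along the optical axis (not along the pixel's ray), 0 where there is no reading), "K" (3x3 intrinsics, pixels), "eye" and "attitude" of the camera in the world. Camera axes: x right, y up, looking along -z (the intrinsics and any distortion apply to the point x, -y, -z); pixel columns grow to the right and rows downward; lengths in m; the calibration is good to about 2 mm. A picture is of the moment at which its call begins.
- bot.job_done(): hands the job in, once; it reports no verdict.
Trained networks look in a picture, given as the dict that the camera call returned (one of the last four; its "shot" number tells which), for a name from the list of things; names that differ only in an ending like _2 or _b are one class to them, and where a whole thing is asked for, a point or a joint stands for the part that bears it (a point fixed in the world has none). Each returns a list of dicts, best first, with "conf" (0 to 1); they miss things now and then, are a little off and sometimes report something else, mostly with a low value. They report only what shows in the picture. A call takes as long as a camera call.
- bot.search_frame(picture, label): "at" ([column, row] in pixels, amid what is visible of it).
- bot.pinpoint(picture, label): "at" ([column, row] in pixels: a listed point, or the origin of a listed thing).
The state is a dict: "clock": time; "qpos": joint angles; "qd": joint speeds; "joint_efforts": joint torques, N m; "position": TCP position; "tool_rot": TCP orientation; "force": force on the tool from outside, world axes, zero at the start; "moment": the same for the moment, N m; "grip_width": finger opening in m.
Only numpy, scipy, OpenCV 4.12 (cv2) and the standard library are available. Lean on these libraries where they do the work, as an engineer would, in place of code of your own. Each camera call takes 0.05 s, during which the arm holds its last target. There are 200 camera calls.

## Working session

There is one attempt and no reset: what is moved stays moved. The work goes in short steps, Python scripts to look and compute and a tool call to move; the robot and the scene stay as the last step left them, time stands still between calls to the robot, and variables do not carry over. Pictures are saved under pics/ and viewed, about 8 in all and at most 12, crops included, and the job is handed in when it is done.

Besides the shell and the picture viewer there is one more tool, called after "Emit:" as name(argument=value, ...), one argument or row to a line, values as JSON. move_arm: Moves the arm, as the interface text tells. Its arguments: {"type":"object","properties":{"moves":{"type":"string"},"grip":{"type":"number"},"grip_force":{"type":"number"}},"required":["moves"]}

```bash
mkdir -p pics
cat > h.py <<'E'
import numpy as np, cv2
from scipy.spatial.transform import Rotation as R
from workcell import bot
def world(p,uv,z=None):
    u,v=uv
    if z is None:
        zm=p["z_map"];z=zm[int(round(v)),int(round(u))]
    K=p["K"];c=np.array([(u-K[0,2])/K[0,0]*z,-(v-K[1,2])/K[1,1]*z,-z])
    A=np.array(p["attitude"]);A=A if A.shape==(3,3) else (R.from_euler('xyz',A).as_matrix() if A.size==3 else R.from_quat(A).as_matrix())
    return np.array(p["eye"])+A@c
def save(p,n): cv2.imwrite(f"pics/{n}.png",p["frame"][:,:,::-1])
E
python3 - <<'E'
from h import *
np.set_printoptions(precision=4,suppress=True)
print(bot.observe())
for c in ["scene","top"]:
    p=bot.grab_frame(c);save(p,c+"1")
    print(c,p["eye"],p["attitude"],p["K"],[k for k in p])
    for l in ["scale_plate","coarse_mark","fine_mark","cursor_mark","console"]:
        for d in bot.pinpoint(p,l)[:2]: print(l,d["conf"],d["at"],world(p,d["at"]))
a=cv2.imread("pics/scene1.png");b=cv2.imread("pics/top1.png")
E
```

```text
{'clock': 0.0, 'qpos': array([ 1.0498,  0.522 , -0.0363,  1.6   ,  0.0212,  1.0211, -0.1128]), 'qd': array([-0.0002, -0.0013,  0.0002, -0.0002,  0.0002,  0.0006,  0.001 ]), 'joint_efforts': array([  0.0018, -92.7096,   1.9804, -36.9941,   0.0178,   0.0082,
         0.    ]), 'position': array([ 0.2721, -0.5623,  0.2307]), 'tool_rot': array([-3.1405,  0.0001,  0.4508]), 'force': array([-0.2474, -0.2045, -0.1179]), 'moment': array([-0.0271, -0.0584,  0.0125]), 'grip_width': 0.08555093072312304}
scene [ 0.1332 -0.4756  0.5143] [ 1.0576 -0.0128 -0.6128] [[363.0347   0.     317.2716]
 [  0.     363.0347 198.6663]
 [  0.       0.       1.    ]] ['frame', 'z_map', 'K', 'eye', 'attitude', 'shot']
scale_plate 0.71 [342.0, 209.0] [0.5897 0.0667 0.0901]
coarse_mark 0.77 [332.0, 203.9] [0.585  0.098  0.0899]
fine_mark 0.58 [335.0, 191.9] [0.5878 0.0922 0.1234]
fine_mark 0.24 [332.5, 202.8] [0.5876 0.0996 0.0913]
cursor_mark 0.42 [353.6, 204.7] [0.6205 0.0628 0.0933]
cursor_mark 0.21 [345.6, 230.2] [0.571  0.0283 0.061 ]
console 0.57 [347.0, 230.5] [0.5721 0.0248 0.0618]
top [0.4525 0.0944 0.9422] [ 0.1512  0.0081 -1.5581] [[384.4227   0.     317.7144]
 [  0.     384.4227 204.635 ]
 [  0.       0.       1.    ]] ['frame', 'z_map', 'K', 'eye', 'attitude', 'shot']
scale_plate 0.56 [327.2, 194.2] [0.6033 0.0821 0.1063]
coarse_mark 0.64 [309.7, 195.2] [0.6067 0.1218 0.0722]
fine_mark 0.42 [318.4, 201.3] [0.5849 0.1012 0.1209]
cursor_mark 0.68 [335.5, 190.2] [0.6161 0.0632 0.0878]
console 0.91 [326.9, 190.7] [0.6105 0.0829 0.1098]
```

View pics/scene1.png

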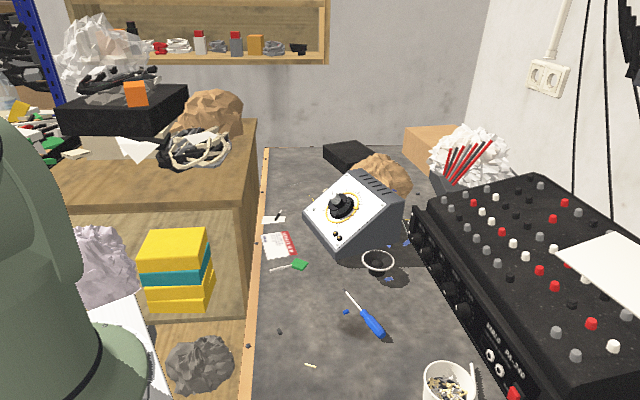

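View pics/top1.png

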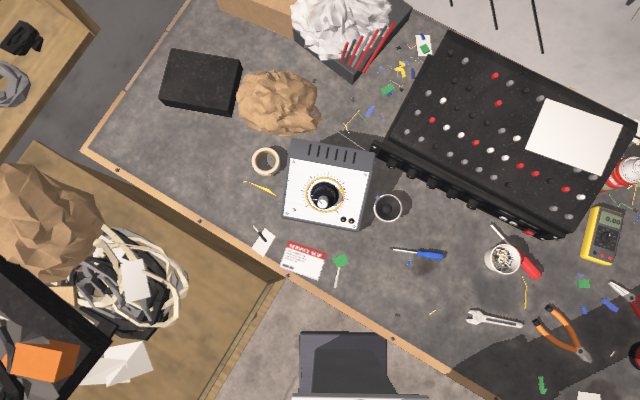

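Run:
```python
from h import *
np.set_printoptions(precision=4,suppress=True)
for c,r in [("top",(270,140,390,235)),("scene",(295,160,410,260))]:
    p=bot.grab_frame(c)
    f=p["frame"].astype(int);x0,y0,x1,y1=r
    P=np.array([world(p,(u,v)) for v in range(y0,y1) for u in range(x0,x1) if f[v,u].min()>185 and p["z_map"][v,u]>0])
    P=P[(P[:,2]>.02)&(P[:,2]<.14)&(abs(P[:,0]-.6)<.1)&(abs(P[:,1]-.085)<.12)]
    for _ in range(6):
        m=np.median(P,0) if _==0 else P.mean(0)
        n=np.linalg.svd(P-m,full_matrices=False)[2][2]; n*=np.sign(n[2])
        d=(P-m)@n; P=P[abs(d)<max(.002,2*d.std())]
    yaw=np.arctan2(-n[1],-n[0])
    rect=cv2.minAreaRect(P[:,:2].astype(np.float32))
    print(c,len(P),m,n,"tilt",np.degrees(np.arccos(n[2])),"yaw",yaw,rect)
    # plate-frame bounds
    yw=yaw; z=n;y=np.array([-np.sin(yw),np.cos(yw),0]);x=np.cross(y,z)
    Q=np.c_[(P-m)@x,(P-m)@y]; print(np.percentile(Q,[0.5,99.5],axis=0), cv2.minAreaRect(Q.astype(np.float32)))
    for l in ["scale_plate","fine","coarse","cursor"]:
        for d in (bot.pinpoint(p,l) if l=="scale_plate" else bot.search_frame(p,l))[:1]:
            a=world(p,d["at"],1.);e=np.array(p["eye"]);t=((m-e)@n)/((a-e)@n);print(l,d["conf"],d["at"],"on plane",e+t*(a-e),"depth",world(p,d["at"]))
    cv2.imwrite(f"pics/{c}2.png",cv2.resize(p["frame"][y0:y1,x0:x1,::-1],None,fx=6,fy=6,interpolation=cv2.INTER_CUBIC))
```

```text
top 2970 [0.6116 0.0896 0.0803] [-0.565  0.1    0.819] tilt 35.0107089629706 yaw -0.17510625331135365 ((0.6081674695014954, 0.08902838826179504), (0.17602242529392242, 0.12002143263816833), 79.908935546875)
[[-0.0767 -0.0885]
 [ 0.0683  0.0859]] ((-0.004506327211856842, -0.001176975667476654), (0.17600423097610474, 0.14711007475852966), 89.90276336669922)
scale_plate 0.8 [326.9, 196.5] on plane [0.6035 0.0823 0.0756] depth [0.599  0.0827 0.1015]
fine 0.52 [321.8, 203.8] on plane [0.5884 0.0938 0.0637] depth [0.5802 0.0938 0.1164]
coarse 0.84 [325.1, 195.0] on plane [0.6067 0.0865 0.0772] depth [0.6021 0.0867 0.1031]
cursor 0.63 [336.9, 181.2] on plane [0.6344 0.0606 0.0995] depth [0.6344 0.0606 0.0994]
scene 2291 [0.6054 0.0794 0.0782] [-0.5657  0.1012  0.8184] tilt 35.07529287414799 yaw -0.17702652775569636 ((0.6061475276947021, 0.0884394645690918), (0.18560609221458435, 0.12381076067686081), 79.56731414794922)
[[-0.0738 -0.0784]
 [ 0.0726  0.0992]] ((-0.002408154308795929, 0.009265772998332977), (0.1515636444091797, 0.1853073090314865), 0.050783541053533554)
scale_plate 0.76 [341.7, 208.9] on plane [0.604  0.0848 0.0766] depth [0.5889 0.0669 0.0906]
coarse 0.74 [342.3, 205.5] on plane [0.6108 0.0913 0.0804] depth [0.5902 0.0668 0.0992]
cursor 0.43 [347.4, 210.7] on plane [0.606  0.0665 0.0802] depth [0.6007 0.0604 0.0851]
```

View pics/top2.png

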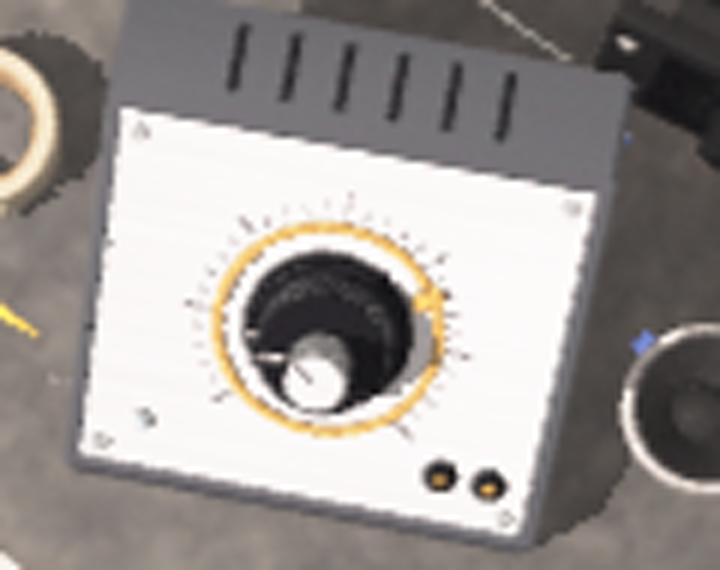

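Emit:
move_arm(
  moves="30 -25 -15 0.06;60 -50 -30 0.12;90 -74 -30 0.18;120 -98 -30 0.24;150 -122 -30 0.3;180 -146 -30 0.36;210 -170 -30 0.42;240 -194 -30 0.48;270 -218 -30 0.55;300 -243 -30 0.627",
  grip=1,
)

```text
clock: 1.93
position: [0.4369, -0.2115, 0.2615]
tool_rot: [3.141, -0.001, -0.18]
force: [0.1, 0.8, -0.0]
grip_width: 0.0857
```

Emit:
move_arm(
  moves="9 -34 0 0;18 -68 0 0;27 -102 0 0;36 -136 0 0;45 -170 0 0;54 -204 0 0;63 -238 0 0;72 -272 0 0;80 -300 0 0;87 -323 0 0",
)

```text
clock: 2.77
position: [0.5793, 0.0922, 0.2613]
tool_rot: [-3.141, -0.0, -0.175]
force: [-0.2, -0.5, 0.5]
grip_width: 0.0857
```

```bash
cat >> h.py <<'E'
n=np.array([-.5653,.1005,.8187]);n/=np.linalg.norm(n)
yw=-.176
y=np.array([-np.sin(yw),np.cos(yw),0]);x=np.cross(y,n)
def onplane(p,uv,O,h):
    a=world(p,uv,1.);e=np.array(p["eye"]);t=((O+h*n-e)@n)/((a-e)@n);return e+t*(a-e)
def look(name,fn,O,crop=None):
    p=bot.grab_frame(name);save(p,fn)
    for l,h in [("scale_plate",0.),("coarse_mark",.006),("cursor_mark",.006),("fine_mark",.05)]:
        for d in bot.pinpoint(p,l)[:1]:
            w=onplane(p,d["at"],O,h);q=w-O
            print(l,d["conf"],d["at"],"world",w.round(4),"xy",(q@x).round(4),(q@y).round(4),"dial",round((np.arctan2(-q@y,q@x)+np.radians(135))%(2*np.pi),3))
    return p
E
python3 - <<'E'
from h import *
O=np.array([.6065,.0865,.0765])
p=look("wrist","w1",O);print(p["eye"],p["attitude"],bot.observe()["position"],bot.observe()["tool_rot"])
E
```

```text
scale_plate 0.68 [318.3, 135.3] world [0.6116 0.0871 0.08  ] xy 0.006 0.0015 dial 2.119
coarse_mark 0.68 [286.6, 147.9] world [0.6052 0.1178 0.0791] xy -0.004 0.0306 dial 0.654
cursor_mark 0.86 [351.9, 123.9] world [0.6184 0.0567 0.0957] xy 0.0249 -0.0273 dial 3.187
fine_mark 0.85 [305.5, 178.4] world [0.5845 0.1025 0.1204] xy 0.0051 0.0119 dial 1.194
[0.65843678 0.07774438 0.40485444] [-3.17292227e-01 -1.23911779e-04 -1.74587665e+00] [0.57854069 0.08894172 0.26117792] [ 3.14103014e+00  2.17720595e-04 -1.76604658e-01]
```

View pics/w1.png

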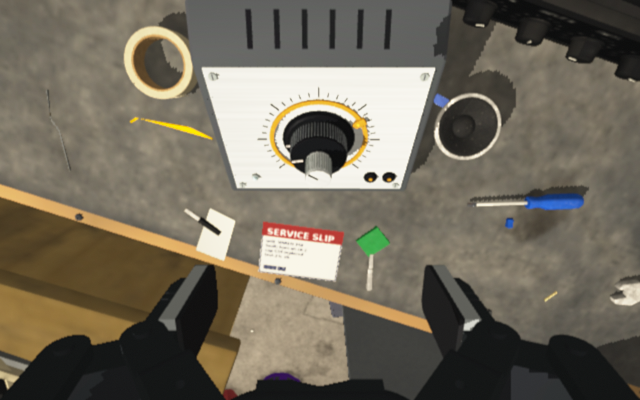

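Run:
```python
from h import *
np.set_printoptions(precision=4,suppress=True)
# slope plane: plate-face points minus 1.6mm
m=(np.array([.6116,.0896,.0803]))-.0016*n
for c,box in [("wrist",(255,85,385,185)),("top",(300,165,352,220))]:
    p=bot.grab_frame(c); x0,y0,x1,y1=box
    h=cv2.cvtColor(p["frame"],cv2.COLOR_RGB2HSV)
    mk=(h[...,0]>14)&(h[...,0]<28)&(h[...,1]>120)&(h[...,2]>120)
    vs,us=np.nonzero(mk[y0:y1,x0:x1]);us=us+x0;vs=vs+y0
    W=np.array([onplane(p,(u,v),m,.0045) for u,v in zip(us,vs)])-m
    D=np.array([world(p,(u,v)) for u,v in zip(us,vs)])-m
    print(c,len(us),"height by depth",np.median(D@n))
    A=np.c_[W@x,W@y]; k=np.ones(len(A),bool)
    for _ in range(5):
        s=np.linalg.lstsq(np.c_[2*A[k],np.ones(k.sum())],(A[k]**2).sum(1),rcond=None)[0]
        r=np.hypot(*(A-s[:2]).T);R0=np.median(r);k=abs(r-R0)<.003
    O=m+s[0]*x+s[1]*y; print("O",O,"r",R0)
    pt=[l for l in (("coarse_mark",.006),("cursor_mark",.006),("fine_mark",.05))]
    for l,hh in pt:
        for d in bot.pinpoint(p,l)[:1]:
            q=onplane(p,d["at"],O,hh)-O;print(l,d["conf"],"r",np.hypot(q@x,q@y),"dial",(np.arctan2(-q@y,q@x)+2.356)%6.283)
    K=bot.search_frame(p,"fine")
    for d in K[:1]: print("fine",d, world(p,d["at"])-O)
    Z=np.array([world(p,(u,v)) for v in range(y0,y1+15) for u in range(x0,x1)])-O
    T=Z[(abs(Z@n-.05)<.0025)&(np.hypot(Z@x,Z@y)<.025)]
    print("knob top",len(T),T.mean(0)@x,T.mean(0)@y,T.mean(0)@n)
    if c=="wrist": cv2.imwrite("pics/w2.png",cv2.resize(p["frame"][90:190,255:385,::-1],None,fx=6,fy=6,interpolation=cv2.INTER_CUBIC))
```

```text
wrist 960 height by depth 0.0035641708124611792
O [0.6107 0.0871 0.078 ] r 0.04209328053614578
coarse_mark 0.89 r 0.030202145562290374 dial 0.5708364279090097
cursor_mark 0.63 r 0.03312741829051921 dial 3.366617943926024
fine_mark 0.9 r 0.009086806343759923 dial 1.0915133545942994
fine {'at': [313.7, 168.5], 'conf': 0.82} [-0.0196  0.0036  0.0439]
knob top 368 -0.0005652245472481075 0.00030600541290662104 0.049601939475226266Traceback (most recent call last):
  File "<stdin>", line 10, in <module>
ValueError: operands could not be broadcast together with shapes (0,) (3,)
```

View pics/w2.png

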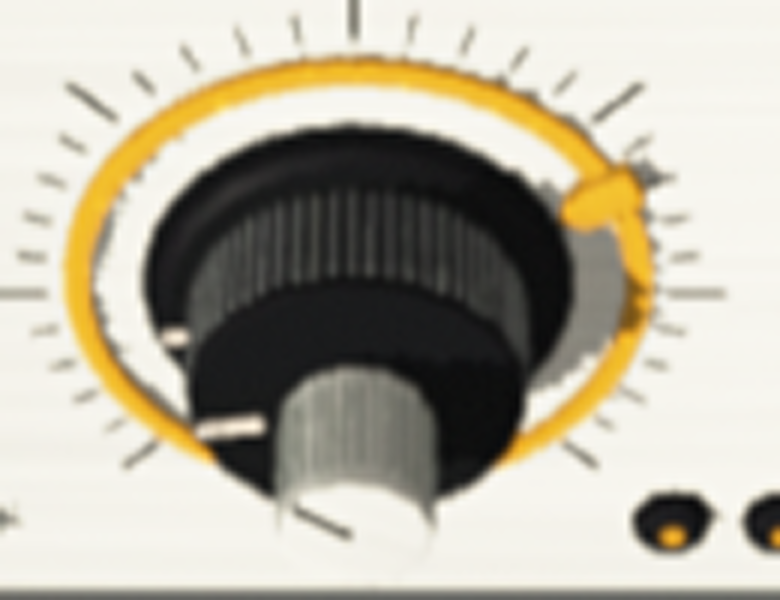

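Emit:
move_arm(
  moves="2 -1 20 0.1;4 -2 45 0.2;6 -3 70 0.3;7 -4 95 0.4;7 -4 110 0.44;7 -4 118 0.44;7 -4 122 0.44;7 -4 122 0.44;7 -4 122 0.44;7 -4 122 0.44",
  grip=0.42,
)

```text
clock: 4.15
position: [0.5869, 0.0923, 0.1404]
tool_rot: [-3.14, -0.001, -0.616]
force: [0.5, -0.1, 0.4]
grip_width: 0.0359
```

Run:
```python
from h import *
for _ in range(2):
    p=bot.grab_frame("wrist");s=bot.observe();print(s["position"],s["tool_rot"],s["grip_width"],s["force"])
save(p,"w3")
```

```text
[0.58683591 0.09225014 0.1403344 ] [-3.14036071e+00 -9.03738322e-04 -6.15955537e-01] 0.03543256197696218 [0.97386655 0.12328291 0.04629805]
[0.58678942 0.09223675 0.14022282] [-3.14046181e+00 -8.76240095e-04 -6.16084639e-01] 0.03607838444012066 [ 0.77643477  0.44801347 -0.0732261 ]
```

View pics/w3.png

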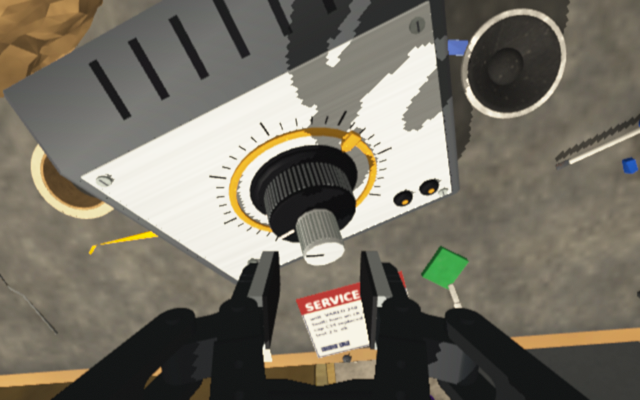

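Emit:
move_arm(
  moves="0 1 5 0;0 1 11 0;0 1 17 0;0 1 23 0;0 1 28 0;0 1 31 0;0 1 32 0;0 1 32 0;0 1 32 0;0 1 32 0",
)

```text
clock: 5.08
position: [0.5859, 0.0915, 0.1076]
tool_rot: [-3.141, -0.0, -0.616]
force: [-0.3, 0.2, 0.1]
grip_width: 0.0362
```

Emit:
move_arm(
  moves="0 0 0 0;0 0 0 0;0 0 0 0;0 0 0 0;0 0 0 0;0 0 0 0;0 0 0 0;0 0 0 -0.08;0 0 0 -0.17;0 0 0 -0.26",
  grip=0.15,
  grip_force=25,
)

```text
clock: 5.92
position: [0.5862, 0.0918, 0.1076]
tool_rot: [-3.141, -0.001, -0.352]
force: [11.4, 3.9, -8.1]
grip_width: 0.0207
```

Run:
```python
from h import *
for _ in range(2):
    p=bot.grab_frame("wrist");s=bot.observe();print(s["position"],s["tool_rot"],s["grip_width"],s["force"],s["moment"])
save(p,"w4")
look("wrist","w4",np.array([.6105,.087,.078]))
cv2.imwrite("pics/w4.png",cv2.resize(p["frame"][100:300,200:440,::-1],None,fx=3,fy=3,interpolation=cv2.INTER_CUBIC))
```

```text
[0.58651021 0.09178062 0.10750122] [-3.14052348e+00 -1.48042579e-03 -3.44326065e-01] 0.020289535931324265 [ 4.63995359  3.9928301  -2.86047935] [ 0.94765041 -0.9605352   0.08754725]
[0.58643752 0.09184197 0.10740598] [-3.14024334e+00 -1.08423412e-03 -3.52121473e-01] 0.020315633444636938 [ 3.75689186  2.04535916 -1.26217129] [ 0.79964417 -1.14595247  0.07548036]
scale_plate 0.56 [306.7, 198.4] world [0.6101 0.0896 0.0774] xy -0.0011 0.0025 dial 0.384
coarse_mark 0.61 [259.0, 224.0] world [0.6058 0.1179 0.0783] xy -0.0081 0.0296 dial 0.519
cursor_mark 0.79 [369.4, 176.2] world [0.6145 0.0566 0.0918] xy 0.0155 -0.0293 dial 3.44
fine_mark 0.56 [296.1, 291.5] world [0.5856 0.1022 0.12  ] xy 0.0018 0.0106 dial 0.956
```

View pics/w4.png

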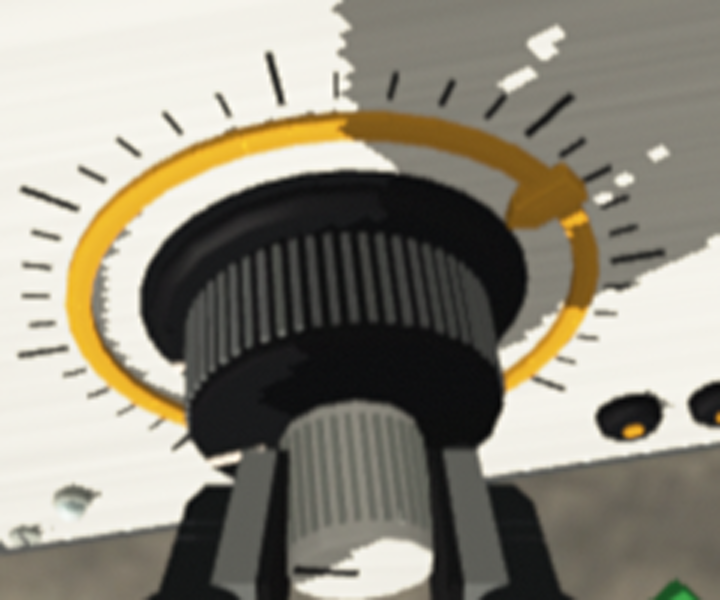

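Emit:
move_arm(
  moves="0 0 0 -0.08;0 0 0 -0.16;0 0 0 -0.24;0 0 0 -0.32;0 0 0 -0.4;0 0 0 -0.48;0 0 0 -0.56;0 0 0 -0.62;0 0 0 -0.62;0 0 0 -0.62",
)

```text
clock: 7.1
position: [0.5851, 0.0925, 0.1082]
tool_rot: [-3.14, 0.001, 0.265]
force: [-11.3, 4.9, 23.9]
grip_width: 0.0202
```

Run:
```python
from h import *
s=bot.observe();print(s["position"],s["tool_rot"],s["grip_width"],s["force"],s["moment"])
p=look("wrist","w5",np.array([.6105,.087,.078]))
s=bot.observe();print(s["position"],s["tool_rot"],s["grip_width"],s["force"],s["moment"])
```

```text
[0.58508356 0.09246458 0.10824851] [-3.14049311e+00  5.70929491e-04  2.64506017e-01] 0.020239206065081092 [-11.31375054   4.94414783  23.8912017 ] [ 0.86969148  2.50976987 -0.12908431]
scale_plate 0.73 [337.7, 195.3] world [0.6109 0.0892 0.078 ] xy 0.0 0.0023 dial 0.806
coarse_mark 0.59 [283.5, 188.9] world [0.6076 0.1167 0.0796] xy -0.0057 0.0288 dial 0.59
cursor_mark 0.93 [407.1, 213.0] world [0.6153 0.0568 0.0924] xy 0.0165 -0.0289 dial 3.409
fine_mark 0.75 [292.5, 274.5] world [0.5846 0.1035 0.1191] xy 0.0004 0.0117 dial 0.816
[0.58503945 0.09246601 0.10824536] [-3.14072303e+00  6.30691167e-04  2.64131363e-01] 0.0203573215598232 [-11.47530686   4.56236626  23.34219338] [ 0.79078273  2.46884794 -0.10614107]
```

Run:
```python
import cv2
p=cv2.imread("pics/w5.png")
cv2.imwrite("pics/w5c.png",cv2.resize(p[150:330,220:440],None,fx=3.5,fy=3.5,interpolation=cv2.INTER_CUBIC))
```

```text
(no output)
```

View pics/w5c.png

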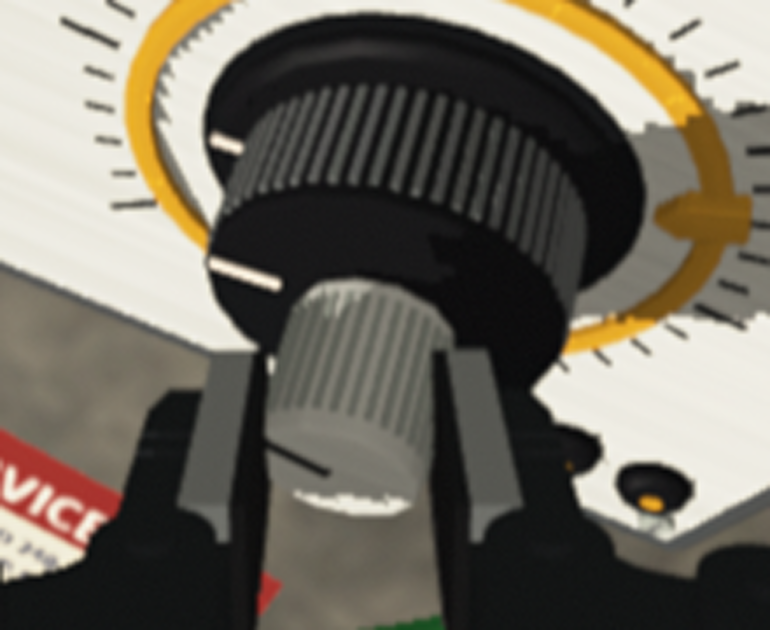

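Emit:
move_arm(
  moves="0 0 0 0;0 0 0 0;0 0 0 0.1;0 0 0 0.22;0 0 0 0.34;0 0 0 0.46;0 0 0 0.58;0 0 0 0.7;0 0 0 0.8;0 0 0 0.88",
  grip=0.42,
)

```text
clock: 8.18
position: [0.5856, 0.0911, 0.107]
tool_rot: [3.141, 0.0, -0.622]
force: [-0.6, 0.1, -0.3]
grip_width: 0.0362
```

Emit:
move_arm(
  moves="0 0 0 0;0 0 0 0;0 0 0 0;0 0 0 0;0 0 0 0;0 0 0 0;0 0 0 0;0 0 0 -0.08;0 0 0 -0.17;0 0 0 -0.26",
  grip=0.15,
)

```text
clock: 9.02
position: [0.5858, 0.0918, 0.1075]
tool_rot: [-3.141, -0.0, -0.351]
force: [-7.8, 8.1, 12.9]
grip_width: 0.0207
```

Emit:
move_arm(
  moves="0 0 0 -0.08;0 0 0 -0.16;0 0 0 -0.24;0 0 0 -0.32;0 0 0 -0.4;0 0 0 -0.48;0 0 0 -0.56;0 0 0 -0.62;0 0 0 -0.62;0 0 0 -0.62",
)

```text
clock: 9.85
position: [0.585, 0.0923, 0.1081]
tool_rot: [-3.141, 0.001, 0.265]
force: [-10.8, 7.6, 20.2]
grip_width: 0.0209
```

Emit:
move_arm(
  moves="0 0 0 0;0 0 0 0;0 0 0 0.1;0 0 0 0.22;0 0 0 0.34;0 0 0 0.46;0 0 0 0.58;0 0 0 0.7;0 0 0 0.8;0 0 0 0.88",
  grip=0.42,
)

```text
clock: 10.68
position: [0.5855, 0.0908, 0.1071]
tool_rot: [3.141, 0.0, -0.622]
force: [-0.7, 0.3, 0.4]
grip_width: 0.0363
```

Run:
```python
from h import *
p=look("wrist","w6",np.array([.6105,.087,.078]))
s=bot.observe();print(s["position"],s["tool_rot"],s["grip_width"],s["force"],s["clock"])
p=cv2.imread("pics/w6.png")
cv2.imwrite("pics/w6c.png",cv2.resize(p[150:330,220:440],None,fx=3.5,fy=3.5,interpolation=cv2.INTER_CUBIC))
```

```text
scale_plate 0.57 [295.6, 201.4] world [0.6099 0.0879 0.0775] xy -0.0009 0.0008 dial 6.226
coarse_mark 0.9 [254.0, 237.2] world [0.6072 0.117  0.0794] xy -0.0061 0.0289 dial 0.577
cursor_mark 0.7 [342.8, 163.7] world [0.6155 0.0559 0.0926] xy 0.0168 -0.0297 dial 3.412
fine_mark 0.79 [302.0, 300.6] world [0.5811 0.103  0.1168] xy -0.0037 0.0106 dial 0.446
[0.58560893 0.09128108 0.10714122] [ 3.14108835e+00  1.62290975e-04 -6.13214732e-01] 0.03621554322759767 [-0.6601415   0.82226349  0.89640582] 10.9333
```

View pics/w6c.png

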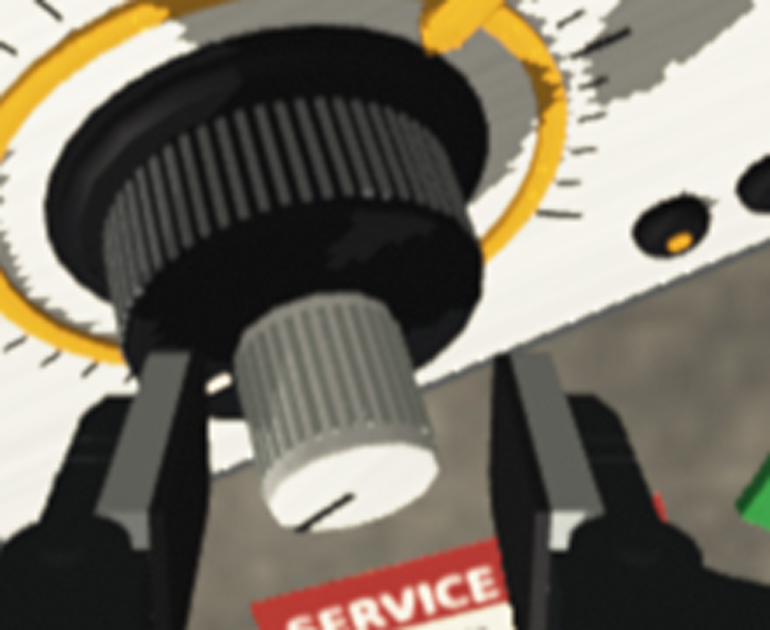

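Run:
```python
from h import *
p=bot.grab_frame("wrist");O=np.array([.6105,.087,.078])
f=lambda u,v:onplane(p,(220+u/3.5,150+v/3.5),O,.05)
for c in [(351,485),(352,490)]:
    for m in [(298,530)]:
        q=f(*m)-f(*c);print(q@x,q@y,np.hypot(q@x,q@y),np.arctan2(-q@y,q@x)+2.356)
q=f(298,530)-f(352,496);print("line only",np.arctan2(-q@y,q@x)+2.356, (f(351,485)-O)@x,(f(351,485)-O)@y)
```

```text
-0.006308154829536463 0.009766445854257845 0.0116265335322939 0.211715565644639
-0.004897340818963224 0.009363910549433554 0.010567249778200399 0.30332451256422877
line only 0.42428603312601765 0.0002504726614825474 0.0006181488370607859
```

Emit:
move_arm(
  moves="0 0 0 0;0 0 0 0;0 0 0 0;0 0 0 0;0 0 0 0;0 0 0 0;0 0 0 0;0 0 0 -0.08;0 0 0 -0.17;0 0 0 -0.26",
  grip=0.15,
)

```text
clock: 11.82
position: [0.5859, 0.0917, 0.1075]
tool_rot: [-3.141, -0.0, -0.352]
force: [-5.4, 10.3, 15.4]
grip_width: 0.0206
```

Emit:
move_arm(
  moves="0 0 0 -0.08;0 0 0 -0.16;0 0 0 -0.24;0 0 0 -0.32;0 0 0 -0.4;0 0 0 -0.48;0 0 0 -0.56;0 0 0 -0.62;0 0 0 -0.62;0 0 0 -0.62",
)

```text
clock: 12.65
position: [0.5849, 0.0926, 0.1081]
tool_rot: [-3.14, 0.001, 0.265]
force: [-9.4, 6.5, 19.9]
grip_width: 0.0203
```

Emit:
move_arm(
  moves="0 0 0 0;0 0 0 0;0 0 0 0.1;0 0 0 0.22;0 0 0 0.34;0 0 0 0.46;0 0 0 0.58;0 0 0 0.7;0 0 0 0.8;0 0 0 0.88",
  grip=0.42,
)

```text
clock: 13.48
position: [0.5855, 0.0909, 0.107]
tool_rot: [3.141, 0.0, -0.622]
force: [-0.3, 0.5, -0.7]
grip_width: 0.0358
```

Run:
```python
from h import *
p=look("wrist","w7",np.array([.6105,.087,.078]))
s=bot.observe();print(s["position"],s["tool_rot"],s["grip_width"],s["force"],s["clock"])
p=cv2.imread("pics/w7.png");q=cv2.imread("pics/w6.png")
a=[cv2.resize(i[265:310,285:350],None,fx=6,fy=6,interpolation=cv2.INTER_CUBIC) for i in (q,p)]
cv2.imwrite("pics/w7c.png",np.hstack(a))
```

```text
scale_plate 0.7 [295.0, 202.1] world [0.6097 0.0885 0.0773] xy -0.0013 0.0013 dial 0.008
coarse_mark 0.87 [252.9, 239.5] world [0.6063 0.1187 0.0785] xy -0.0077 0.0305 dial 0.539
cursor_mark 0.76 [341.1, 165.8] world [0.6149 0.0572 0.092 ] xy 0.0159 -0.0286 dial 3.419
fine_mark 0.65 [308.2, 302.0] world [0.5777 0.1022 0.1145] xy -0.0077 0.0092 dial 0.093
[0.58558992 0.09129976 0.10713135] [ 3.14107861e+00  1.73513919e-04 -6.13375822e-01] 0.03592433973497117 [-1.09513961 -0.37433869 -0.51754758] 13.7333
```

View pics/w7c.png

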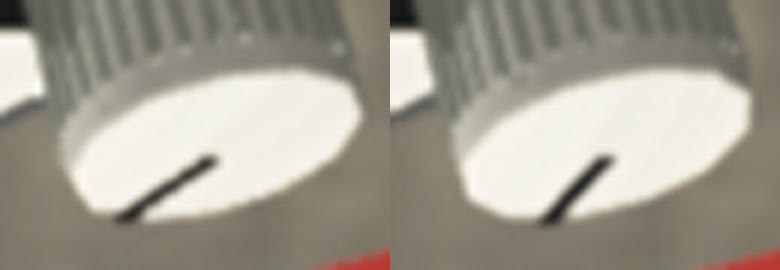

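Emit:
move_arm(
  moves="0 0 0 0;0 0 0 0;0 0 0 0;0 0 0 0;0 0 0 0;0 0 0 0;0 0 0 0;0 0 0 -0.08;0 0 0 -0.17;0 0 0 -0.26",
  grip=0.15,
)

```text
clock: 14.57
position: [0.5866, 0.0916, 0.1076]
tool_rot: [-3.141, -0.002, -0.352]
force: [10.4, 2.6, -3.2]
grip_width: 0.0206
```

Emit:
move_arm(
  moves="0 0 0 -0.08;0 0 0 -0.16;0 0 0 -0.24;0 0 0 -0.32;0 0 0 -0.4;0 0 0 -0.48;0 0 0 -0.56;0 0 0 -0.62;0 0 0 -0.62;0 0 0 -0.62",
)

```text
clock: 15.4
position: [0.5877, 0.0929, 0.1082]
tool_rot: [-3.14, -0.005, 0.264]
force: [9.5, 9.6, 2.1]
grip_width: 0.02
```

Emit:
move_arm(
  moves="0 0 0 0;0 0 0 0;0 0 0 0.1;0 0 0 0.22;0 0 0 0.34;0 0 0 0.46;0 0 0 0.58;0 0 0 0.7;0 0 0 0.8;0 0 0 0.88",
  grip=0.42,
)

```text
clock: 16.23
position: [0.5852, 0.0908, 0.107]
tool_rot: [3.14, 0.0, -0.622]
force: [-0.6, 0.0, -0.1]
grip_width: 0.0355
```

```bash
cat >> h.py <<'E'
def fineang(p,u0=285,v0=265,u1=350,v1=310,O=np.array([.6105,.087,.078])):
    """angle of dark line on the white knob top, from intensity threshold"""
    g=cv2.cvtColor(np.ascontiguousarray(p["frame"]),cv2.COLOR_RGB2GRAY)
    m=np.zeros(g.shape,np.uint8);m[v0:v1,u0:u1]=(g[v0:v1,u0:u1]>200)
    k,lab,st,ce=cv2.connectedComponentsWithStats(m)
    i=1+np.argmax(st[1:,4]);c=np.argwhere(lab==i)[:,::-1].astype(np.int32)
    hull=cv2.convexHull(c);hm=np.zeros_like(m);cv2.fillConvexPoly(hm,hull,1)
    w=np.where(hm>0,np.clip(200.-g,0,None),0);vs,us=np.nonzero(w>25)
    W=np.array([onplane(p,(u,v),O,.05) for u,v in zip(us,vs)]);C=np.array([onplane(p,tuple(q),O,.05) for q in c[::3]]).mean(0)
    A=np.c_[(W-C)@x,(W-C)@y]; M=np.average(A,axis=0,weights=w[vs,us])
    d=np.linalg.svd((A-M)*np.sqrt(w[vs,us])[:,None])[2][0]; d*=np.sign(d@M)
    return len(us),M.round(4),(np.arctan2(-d[1],d[0])+2.3562+3.1416)%6.2832-3.1416
E
python3 - <<'E'
from h import *
p=look("wrist","w8",np.array([.6105,.087,.078]))
print(bot.observe()["clock"])
for f in ("w6","w7","w8"):
    p["frame"]=cv2.imread(f"pics/{f}.png")[:,:,::-1];print(f,fineang(p))
E
```

```text
scale_plate 0.86 [296.7, 201.9] world [0.6089 0.0877 0.0768] xy -0.002 0.0004 dial 5.706
coarse_mark 0.7 [252.4, 238.5] world [0.6067 0.1183 0.0789] xy -0.007 0.0301 dial 0.557
cursor_mark 0.95 [342.2, 161.8] world [0.6162 0.0556 0.0931] xy 0.0178 -0.03 dial 3.392
fine_mark 0.76 [313.3, 300.9] world [0.5761 0.1003 0.1137] xy -0.0091 0.0071 dial 6.159
16.4833
w6 (43, array([-0.0039,  0.0053]), np.float64(0.3899768212098418))
w7 (39, array([-0.0052,  0.0044]), np.float64(0.06856433735532619))
w8 (40, array([-0.0058,  0.004 ]), np.float64(-0.020530413254971958))
```

Emit:
move_arm(
  moves="0 0 -10 0;0 0 -25 0;0 0 -40 0;0 0 -45 -0.1;2 0 -45 -0.22;4 -1 -45 -0.34;6 -2 -45 -0.46;7.6 -1.9 -45 -0.58;7.6 -1.9 -45 -0.68;7.6 -1.9 -45 -0.717",
  grip=0.73,
)

```text
clock: 17.32
position: [0.5932, 0.0881, 0.1531]
tool_rot: [3.141, -0.0, 0.108]
force: [-0.4, -0.1, -0.0]
grip_width: 0.0621
```

Run:
```python
from h import *
np.set_printoptions(precision=4,suppress=True)
O=np.array([.6105,.087,.078])
p=look("wrist","w9",O);s=bot.observe();print(s["position"],s["tool_rot"],s["grip_width"],s["clock"])
print(fineang(p,280,200,370,330))
z=p["z_map"];T=R.from_euler('xyz',s["tool_rot"]).as_matrix()
P=np.array([world(p,(u,v)) for v in range(200,400,2) for u in range(0,640,2) if 0<z[v,u]<.24])
L=(P-s["position"])@T*1000
for sg in (-1,1):
    q=L[(L[:,1]*sg>20)&(L[:,1]*sg<60)&(L[:,2]>-45)&(L[:,2]<20)]
    for a in range(-40,12,4):
        k=q[(q[:,2]>=a)&(q[:,2]<a+4)]
        if len(k): print(sg,a,len(k),"x",k[:,0].min(),k[:,0].max(),"y",np.abs(k[:,1]).min(),np.abs(k[:,1]).max())
```

```text
scale_plate 0.96 [319.6, 184.6] world [0.61   0.0892 0.0774] xy -0.0011 0.0021 dial 0.298
coarse_mark 0.6 [272.1, 182.6] world [0.6089 0.1191 0.0803] xy -0.0045 0.0313 dial 0.641
cursor_mark 0.75 [375.3, 190.8] world [0.6137 0.0559 0.0914] xy 0.0147 -0.03 dial 3.471
fine_mark 0.75 [289.3, 255.6] world [0.5769 0.103  0.1139] xy -0.0088 0.0099 dial 0.056
[0.5931 0.0885 0.1527] [ 3.1415 -0.0003  0.0993] 0.0626850075988912 17.5667
(166, array([ 0.0023, -0.0012]), np.float64(1.43733804003567))
-1 -40 100 x -10.774973900234134 11.290657534868426 y 29.898328474319538 43.82884543221148
-1 -36 92 x -11.006534179734599 11.51053359164924 y 29.911979584896088 43.75271302326685
-1 -32 79 x -11.43768806798732 11.56941250232803 y 29.96885647120137 43.67667356952437
-1 -28 73 x -10.90435760587069 11.293040171280458 y 29.94346940723347 43.817173417499134
-1 -24 70 x -10.71620741279651 11.271620006530716 y 29.947816939277864 43.408798035630106
-1 -20 70 x -10.392057855635795 11.675171924207213 y 29.89822029737013 43.81732473031031
-1 -16 52 x -11.093799929672787 11.13504817813575 y 29.891148350207963 
[... 284 characters left out ...]

1 -36 94 x -10.336577023519542 11.955149821622063 y 31.714783959525192 45.550832519463164
1 -32 83 x -10.672249333507246 12.025615138512109 y 31.710539051375207 45.36737572103202
1 -28 76 x -11.32871380576962 11.899692617211906 y 31.692232894271005 45.72070707197865
1 -24 66 x -10.160363693406753 11.779100402425733 y 31.929020474776276 45.60676957437295
1 -20 64 x -9.366024639805493 11.81912002991491 y 31.764437543994855 45.310684276070546
1 -16 52 x -9.753815690663783 11.78708455389616 y 31.7801495805781 44.01114227166328
1 -12 35 x -9.279543002828166 11.512905943610985 y 31.820575126616216 38.82044191420537
1 -8 4 x 2.9829705328850573 5.096122362070776 y 32.0468727590845 32.21992030025696
```

Emit:
move_arm(
  moves="0 0 12 0;0 0 25 0;0 0 38 0;0 0 50 0;0 0 57 0;0 0 61 0;0 0 64 0;0 0 66 0;0 0 67 0;0 0 67 0",
)

```text
clock: 18.4
position: [0.5932, 0.0886, 0.0855]
tool_rot: [3.142, -0.0, 0.101]
force: [-0.3, 0.6, -0.5]
grip_width: 0.0625
```

Emit:
move_arm(
  moves="0 0 0 0;0 0 0 0;0 0 0 0;0 0 0 0;0 0 0 0;0 0 0 0;0 0 0 0;0 0 0 0;0 0 0 0;0 0 0 0",
  grip=0.5,
)

```text
clock: 19.23
position: [0.5932, 0.0897, 0.0862]
tool_rot: [-3.14, -0.001, 0.101]
force: [-3.6, 4.2, 7.5]
grip_width: 0.0492
```

Run:
```python
from h import *
np.set_printoptions(precision=4,suppress=True)
O=np.array([.6105,.087,.078])
p=look("wrist","w10",O);s=bot.observe();print(s["position"],s["tool_rot"],s["grip_width"],s["force"],s["moment"],s["clock"])
cv2.imwrite("pics/w10c.png",cv2.resize(p["frame"][110:330,180:460,::-1],None,fx=2.7,fy=2.7,interpolation=cv2.INTER_CUBIC))
```

```text
coarse_mark 0.76 [258.2, 229.8] world [0.6047 0.1188 0.0774] xy -0.0096 0.0303 dial 0.478
cursor_mark 0.89 [402.0, 233.6] world [0.6159 0.0568 0.0927] xy 0.0171 -0.0287 dial 3.39
fine_mark 0.74 [283.5, 334.1] world [0.5795 0.1017 0.1158] xy -0.0054 0.009 dial 0.245
[0.5931 0.0897 0.0861] [-3.1405 -0.0007  0.1015] 0.04898267294984523 [-4.312   3.3097  8.217 ] [1.0194 0.8592 0.1247] 19.4833
```

View pics/w10c.png

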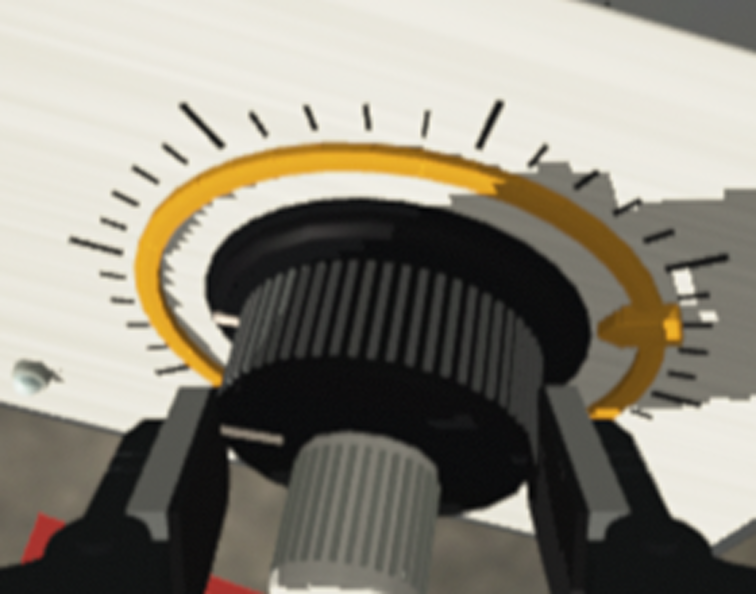

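Emit:
move_arm(
  moves="0 -0.9 0 0.07;0.1 -1.5 0 0.14;0.1 -1.9 0 0.21;0.2 -2.2 0 0.28;0.3 -2.6 0 0.35;0.5 -2.9 0 0.42;0.6 -3.3 0 0.49;0.8 -3.6 0 0.56;0.8 -3.6 0 0.56;0.8 -3.6 0 0.56",
)

```text
clock: 20.32
position: [0.5936, 0.0926, 0.0861]
tool_rot: [-3.141, -0.0, -0.459]
force: [-3.3, -0.1, 9.4]
grip_width: 0.0485
```

Run:
```python
from h import *
np.set_printoptions(precision=4,suppress=True)
O=np.array([.6105,.087,.078])
p=look("wrist","w11",O);s=bot.observe();print(s["position"],s["tool_rot"],s["grip_width"],s["force"],s["moment"],s["clock"])
```

```text
scale_plate 0.79 [314.2, 224.7] world [0.6101 0.0867 0.0777] xy -0.0005 -0.0004 dial 4.813
coarse_mark 0.75 [249.2, 249.8] world [0.6146 0.117  0.0845] xy 0.0027 0.0302 dial 0.875
cursor_mark 0.83 [375.2, 196.0] world [0.6158 0.0561 0.0928] xy 0.0172 -0.0295 dial 3.399
fine_mark 0.59 [318.3, 345.4] world [0.5766 0.1011 0.1139] xy -0.0087 0.0079 dial 6.234
[0.5936 0.0926 0.0861] [-3.141  -0.0002 -0.4588] 0.04881402261252456 [-3.5787  0.2875  9.8759] [0.2783 0.7435 0.1534] 20.5667
```

Emit:
move_arm(
  moves="0 0 0 0;0 0 0 0;0 0.4 0 -0.07;0.1 0.8 0 -0.15;0.2 1.3 0 -0.24;0.3 1.8 0 -0.33;0.5 2.2 0 -0.42;0.7 2.6 0 -0.5;0.8 2.9 0 -0.56;0.8 2.9 0 -0.56",
  grip=0.67,
)

```text
clock: 21.4
position: [0.593, 0.0891, 0.0853]
tool_rot: [-3.141, -0.0, 0.104]
force: [-0.0, -0.0, -0.3]
grip_width: 0.0575
```

Emit:
move_arm(
  moves="0 0 0 0;0 0 0 0;0 0 0 0;0 -0.4 0 0.08;0.1 -0.9 0 0.17;0.2 -1.4 0 0.26;0.3 -1.9 0 0.35;0.5 -2.3 0 0.44;0.7 -2.8 0 0.53;1 -3.2 0 0.62",
  grip=0.5,
)

```text
clock: 22.23
position: [0.5937, 0.0932, 0.0858]
tool_rot: [-3.141, -0.0, -0.525]
force: [1.8, -3.9, 1.9]
grip_width: 0.0485
```

Emit:
move_arm(
  moves="0 0 0 0;0 0 0 0;0 0.4 0 -0.08;0.1 0.9 0 -0.17;0.2 1.4 0 -0.26;0.3 1.9 0 -0.35;0.5 2.3 0 -0.44;0.7 2.8 0 -0.53;1 3.2 0 -0.62;1 3.2 0 -0.62",
  grip=0.67,
)

```text
clock: 23.07
position: [0.593, 0.089, 0.0852]
tool_rot: [-3.141, -0.0, 0.106]
force: [0.2, -0.3, -0.3]
grip_width: 0.0573
```

Run:
```python
from h import *
np.set_printoptions(precision=4,suppress=True)
O=np.array([.6105,.087,.078])
p=look("wrist","w12",O);s=bot.observe();print(s["position"],s["tool_rot"],s["grip_width"],s["force"],s["moment"],s["clock"])
```

```text
scale_plate 0.73 [325.4, 225.2] world [0.6105 0.0876 0.0779] xy -0.0001 0.0006 dial 0.583
coarse_mark 0.76 [268.3, 207.6] world [0.6204 0.1128 0.089 ] xy 0.0107 0.0271 dial 1.16
cursor_mark 0.62 [403.1, 234.6] world [0.6159 0.056  0.0929] xy 0.0173 -0.0296 dial 3.397
fine_mark 0.96 [280.1, 337.0] world [0.5771 0.1021 0.1141] xy -0.0083 0.009 dial 0.04
[0.5929 0.0894 0.0853] [3.1415 0.     0.099 ] 0.057063286539646256 [-0.8554 -0.5156 -0.0673] [-0.0095 -0.0042 -0.0143] 23.3167
```

Emit:
move_arm(
  moves="0 0 0 0;0 0 0 0;0 0 0 0;0 -0.4 0 0.08;0.1 -0.9 0 0.17;0.2 -1.4 0 0.26;0.3 -1.9 0 0.35;0.5 -2.3 0 0.44;0.7 -2.8 0 0.53;1 -3.2 0 0.62",
  grip=0.5,
)

```text
clock: 24.15
position: [0.5935, 0.0934, 0.0858]
tool_rot: [-3.141, 0.0, -0.523]
force: [-10.4, 0.9, 13.4]
grip_width: 0.0485
```

Emit:
move_arm(
  moves="0 0 0 0;0 0 0 0;0 0.4 0 -0.08;0.1 0.9 0 -0.17;0.2 1.4 0 -0.26;0.3 1.9 0 -0.35;0.5 2.3 0 -0.44;0.7 2.8 0 -0.53;1 3.2 0 -0.62;1 3.2 0 -0.62",
  grip=0.67,
)

```text
clock: 24.98
position: [0.5929, 0.089, 0.0853]
tool_rot: [-3.141, -0.0, 0.107]
force: [0.0, 0.2, 0.1]
grip_width: 0.0574
```

Emit:
move_arm(
  moves="0 0 0 0;0 0 0 0;0 0 0 0;0 -0.4 0 0.08;0.1 -0.9 0 0.17;0.2 -1.4 0 0.26;0.3 -1.9 0 0.35;0.5 -2.3 0 0.44;0.7 -2.8 0 0.53;1 -3.2 0 0.62",
  grip=0.5,
)

```text
clock: 25.82
position: [0.5936, 0.0933, 0.0857]
tool_rot: [-3.141, -0.0, -0.525]
force: [1.3, 0.0, 2.3]
grip_width: 0.0489
```

Emit:
move_arm(
  moves="0 0 0 0;0 0 0 0;0 0.4 0 -0.08;0.1 0.9 0 -0.17;0.2 1.4 0 -0.26;0.3 1.9 0 -0.35;0.5 2.3 0 -0.44;0.7 2.8 0 -0.53;1 3.2 0 -0.62;1 3.2 0 -0.62",
  grip=0.67,
)

```text
clock: 26.65
position: [0.5929, 0.089, 0.0853]
tool_rot: [-3.141, -0.0, 0.106]
force: [0.4, -0.4, 0.6]
grip_width: 0.0572
```

Run:
```python
from h import *
np.set_printoptions(precision=4,suppress=True)
O=np.array([.6105,.087,.078])
p=look("wrist","w13",O);s=bot.observe();print(s["position"],s["tool_rot"],s["grip_width"],s["force"],s["moment"],s["clock"])
```

```text
scale_plate 0.87 [325.0, 226.8] world [0.6092 0.0876 0.0771] xy -0.0017 0.0004 dial 5.728
coarse_mark 0.71 [307.7, 198.0] world [0.6288 0.0969 0.0968] xy 0.0242 0.0129 dial 1.864
cursor_mark 0.72 [401.8, 233.0] world [0.6166 0.0568 0.0933] xy 0.018 -0.0287 dial 3.366
fine_mark 0.98 [279.7, 338.0] world [0.5757 0.1023 0.1132] xy -0.0101 0.009 dial 6.225
[0.5928 0.0894 0.0853] [ 3.1415 -0.      0.099 ] 0.05746994138075152 [ 0.3237  0.1533 -0.6971] [ 0.027   0.0089 -0.012 ] 26.9
```

Emit:
move_arm(
  moves="0 0 0 0;0 0 0 0;0 0 0 0;0 -0.4 0 0.08;0.1 -0.9 0 0.17;0.2 -1.4 0 0.26;0.3 -1.9 0 0.35;0.5 -2.3 0 0.44;0.7 -2.8 0 0.53;1 -3.2 0 0.62",
  grip=0.5,
)

```text
clock: 27.73
position: [0.5934, 0.0935, 0.0858]
tool_rot: [-3.141, 0.0, -0.523]
force: [-5.4, -3.9, 7.4]
grip_width: 0.0485
```

Emit:
move_arm(
  moves="0 0 0 0;0 0 0 0;0 0.4 0 -0.08;0.1 0.9 0 -0.17;0.2 1.4 0 -0.26;0.3 1.9 0 -0.35;0.5 2.3 0 -0.44;0.7 2.8 0 -0.53;1 3.2 0 -0.62;1 3.2 0 -0.62",
  grip=0.67,
)

```text
clock: 28.57
position: [0.5929, 0.089, 0.0852]
tool_rot: [-3.141, -0.0, 0.107]
force: [-0.8, -0.7, -0.3]
grip_width: 0.0573
```

Emit:
move_arm(
  moves="0 0 0 0;0 0 0 0;0 0 0 0;0 -0.4 0 0.08;0.1 -0.9 0 0.17;0.2 -1.4 0 0.26;0.3 -1.9 0 0.35;0.5 -2.3 0 0.44;0.7 -2.8 0 0.53;1 -3.2 0 0.62",
  grip=0.5,
)

```text
clock: 29.4
position: [0.5935, 0.0933, 0.0858]
tool_rot: [-3.141, -0.0, -0.525]
force: [2.2, 0.2, 1.0]
grip_width: 0.0488
```

Emit:
move_arm(
  moves="0 0 0 0;0 0 0 0;0 0.4 0 -0.08;0.1 0.9 0 -0.17;0.2 1.4 0 -0.26;0.3 1.9 0 -0.35;0.5 2.3 0 -0.44;0.7 2.8 0 -0.53;1 3.2 0 -0.62;1 3.2 0 -0.62",
  grip=0.67,
)

```text
clock: 30.23
position: [0.5928, 0.089, 0.0852]
tool_rot: [-3.141, 0.0, 0.106]
force: [0.6, -0.5, -0.8]
grip_width: 0.0572
```

Emit:
move_arm(
  moves="0 0 0 0;0 0 0 0;0 0 0 0;0 -0.4 0 0.08;0.1 -0.9 0 0.17;0.2 -1.4 0 0.26;0.3 -1.9 0 0.35;0.5 -2.3 0 0.44;0.7 -2.8 0 0.53;1 -3.2 0 0.62",
  grip=0.5,
)

```text
clock: 31.07
position: [0.5934, 0.0934, 0.0858]
tool_rot: [-3.141, -0.0, -0.526]
force: [4.8, -3.9, -2.1]
grip_width: 0.0489
```

Emit:
move_arm(
  moves="0 0 0 0;0 0 0 0;0 0.4 0 -0.08;0.1 0.9 0 -0.17;0.2 1.4 0 -0.26;0.3 1.9 0 -0.35;0.5 2.3 0 -0.44;0.7 2.8 0 -0.53;1 3.2 0 -0.62;1 3.2 0 -0.62",
  grip=0.67,
)

```text
clock: 31.9
position: [0.5927, 0.089, 0.0852]
tool_rot: [-3.141, -0.0, 0.106]
force: [-0.3, 0.0, -0.4]
grip_width: 0.057
```

Run:
```python
from h import *
np.set_printoptions(precision=4,suppress=True)
O=np.array([.6105,.087,.078])
p=look("wrist","w14",O);s=bot.observe();print(s["position"],s["tool_rot"],s["grip_width"],s["force"],s["moment"],s["clock"])
```

```text
scale_plate 0.83 [320.6, 226.9] world [0.6085 0.0896 0.0763] xy -0.0029 0.0022 dial 6.146
coarse_mark 0.96 [377.6, 219.5] world [0.6223 0.0682 0.0958] xy 0.0224 -0.0164 dial 2.988
cursor_mark 0.61 [399.4, 231.8] world [0.617  0.0579 0.0934] xy 0.0182 -0.0275 dial 3.343
fine_mark 0.84 [279.6, 337.4] world [0.576  0.1023 0.1134] xy -0.0096 0.0091 dial 6.252
[0.5926 0.0895 0.0853] [ 3.1416 -0.      0.099 ] 0.057377085918885004 [-0.1041  0.3767 -0.3352] [-0.0007 -0.0244  0.0562] 32.15
```

Emit:
move_arm(
  moves="0 0 0 0;0 0 0 0;0 0 0 0;0 -0.4 0 0.08;0.1 -0.9 0 0.17;0.2 -1.4 0 0.26;0.3 -1.9 0 0.35;0.5 -2.3 0 0.44;0.6 -2.6 0 0.5;0.6 -2.6 0 0.5",
  grip=0.5,
)

```text
clock: 32.98
position: [0.5933, 0.0926, 0.0857]
tool_rot: [-3.141, -0.001, -0.403]
force: [-2.3, -0.3, 4.3]
grip_width: 0.0489
```

```bash
cat >> h.py <<'E'
from scipy.optimize import least_squares
def rel(name="wrist",O=np.array([.6105,.087,.078])):
    p=bot.grab_frame(name);g={l:[d for d in bot.pinpoint(p,l)[:1]] for l in("coarse_mark","cursor_mark")}
    a,b=[(lambda q:np.array([q@x,q@y]))(onplane(p,g[l][0]["at"],O,.006)-O) for l in g]
    r=least_squares(lambda e:np.r_[np.hypot(*(a-e))-.030,np.hypot(*(b-e))-.034,.2*e],[0,0]).x
    A,B=[np.arctan2(-(v-r)[1],(v-r)[0])+2.356 for v in(a,b)]
    return p,dict(conf=[g[l][0]["conf"] for l in g],at=[g[l][0]["at"] for l in g],dist=round(float(np.hypot(*(a-b))),4),e=r.round(4),coarse=round(A,3),cursor=round(B,3),togo=round(B-A,3))
E
python3 - <<'E'
from h import *
for i in range(3):
    p,r=rel();print(r)
s=bot.observe();print(s["tool_rot"],s["force"],s["clock"])
E
```

```text
{'conf': [0.64, 0.67], 'at': [[313.9, 345.2], [378.2, 199.8]], 'dist': 0.1975, 'e': array([-0.077 ,  0.0042]), 'coarse': np.float64(-0.459), 'cursor': np.float64(2.695), 'togo': np.float64(3.154)}
{'conf': [0.88, 0.58], 'at': [[361.4, 201.0], [379.3, 199.7]], 'dist': 0.0074, 'e': array([-0.0017, -0.0003]), 'coarse': np.float64(3.179), 'cursor': np.float64(3.359), 'togo': np.float64(0.181)}
{'conf': [0.96, 0.91], 'at': [[363.4, 203.2], [378.0, 201.0]], 'dist': 0.006, 'e': array([-0.0016,  0.0008]), 'coarse': np.float64(3.264), 'cursor': np.float64(3.386), 'togo': np.float64(0.122)}
[-3.14089271e+00 -6.52552450e-04 -3.99277862e-01] [-2.04059813  0.38046144  3.89815399] 33.4333
```

Emit:
move_arm(
  moves="0 -0.2 0 0.04;0 -0.4 0 0.08;0.1 -0.6 0 0.11;0.1 -0.8 0 0.14;0.1 -0.8 0 0.14;0.1 -0.8 0 0.14;0.1 -0.8 0 0.14;0.1 -0.8 0 0.14;0.1 -0.8 0 0.14;0.1 -0.8 0 0.14",
)

```text
clock: 34.27
position: [0.5931, 0.0937, 0.086]
tool_rot: [-3.141, 0.0, -0.539]
force: [-8.2, 1.1, 12.2]
grip_width: 0.0487
```

Run:
```python
from h import *
for i in range(5):
    p,r=rel();print(r)
save(p,"w15")
s=bot.observe();print(s["tool_rot"],s["force"],s["clock"])
```

```text
{'conf': [0.57, 0.84], 'at': [[359.4, 196.0], [371.8, 191.8]], 'dist': 0.0053, 'e': array([-0.0006,  0.0001]), 'coarse': np.float64(3.343), 'cursor': np.float64(3.431), 'togo': np.float64(0.088)}
{'conf': [0.73, 0.66], 'at': [[358.3, 196.6], [370.6, 192.1]], 'dist': 0.0053, 'e': array([-0.0009,  0.0005]), 'coarse': np.float64(3.335), 'cursor': np.float64(3.419), 'togo': np.float64(0.084)}
{'conf': [0.69, 0.7], 'at': [[357.6, 196.5], [370.8, 194.8]], 'dist': 0.0056, 'e': array([-0.0002,  0.0015]), 'coarse': np.float64(3.363), 'cursor': np.float64(3.496), 'togo': np.float64(0.133)}
{'conf': [0.56, 0.78], 'at': [[358.9, 199.2], [368.9, 194.6]], 'dist': 0.0045, 'e': array([-0.0011,  0.0018]), 'coarse': np.float64(3.403), 'cursor': np.float64(3.451), 'togo': np.float64(0.048)}
{'conf': [0.64, 0.6], 'at': [[355.4, 198.3], [372.7, 191.0]], 'dist': 0.0076, 'e': array([-0.0038, -0.0013]), 'coarse': np.float64(3.204), 'cursor': np.float64(3.33), 'togo': np.float64(0.126)}
[-3.14093706e+00  3.64290355e-04 -5.38821468e-01] [-7.33868947  0.98419315 13.10471082] 35.0167
```

Emit:
move_arm(
  moves="0 0 0 0;0 0 0 0;0 0.4 0 -0.08;0.1 0.9 0 -0.17;0.2 1.4 0 -0.26;0.3 1.9 0 -0.35;0.5 2.3 0 -0.44;0.5 2.4 0 -0.46;0.5 2.4 0 -0.46;0.5 2.4 0 -0.46",
  grip=0.67,
)

```text
clock: 35.85
position: [0.5926, 0.0904, 0.0852]
tool_rot: [-3.142, 0.0, -0.082]
force: [-0.2, 0.4, 0.4]
grip_width: 0.0571
```

Emit:
move_arm(
  moves="0 0 0 0;0 0 0 0;0 0 0 0;0 0 0 0;0 -0.2 0 0.04;0 -0.4 0 0.08;0.1 -0.6 0 0.12;0.1 -0.8 0 0.15;0.1 -0.8 0 0.15;0.1 -0.8 0 0.15",
  grip=0.5,
)

```text
clock: 36.68
position: [0.5929, 0.0917, 0.0856]
tool_rot: [-3.141, -0.0, -0.23]
force: [-0.5, 0.8, 5.4]
grip_width: 0.0485
```

Run:
```python
from h import *
for i in range(6):
    p,r=rel();print(r["conf"],r["at"],r["dist"],r["e"],r["togo"])
save(p,"w16")
s=bot.observe();print(s["tool_rot"],s["force"],s["clock"])
cv2.imwrite("pics/w16c.png",cv2.resize(p["frame"][130:270,240:420,::-1],None,fx=4.2,fy=4.2,interpolation=cv2.INTER_CUBIC))
```

```text
[0.65, 0.69] [[379.6, 214.6], [390.1, 209.6]] 0.0051 [0.0001 0.0007] -0.03Traceback (most recent call last):
  File "<stdin>", line 3, in <module>
  File "h.py", line 39, in rel
    a,b=[(lambda q:np.array([q@x,q@y]))(onplane(p,g[l][0]["at"],O,.006)-O) for l in g]
                                                  ~~~~^^^
IndexError: list index out of range
```

Emit:
move_arm(
  moves="0 0 0 0;0 0 0 0;0 0 0 0;0 0 -10 0;0 0 -25 0;0 0 -40 0;0 0 -55 0;0 0 -62 0;0 0 -65 0;0 0 -65 0",
  grip=0.73,
)

```text
clock: 37.82
position: [0.5929, 0.0912, 0.1509]
tool_rot: [-3.141, -0.001, -0.229]
force: [-0.6, 0.9, 0.0]
grip_width: 0.0624
```

Run:
```python
from h import *
for i in range(6):
    try:
        p,r=rel();print(r["conf"],r["at"],r["dist"],r["e"],r["togo"])
    except IndexError: print("miss")
print([ (d["at"],d["conf"]) for d in bot.pinpoint(p,"fine_mark")])
s=bot.observe();print(s["tool_rot"],s["position"],s["force"],s["clock"]);save(p,"w17")
c=np.array(r["at"]).mean(0).astype(int);print(c)
cv2.imwrite("pics/w17c.png",cv2.resize(p["frame"][c[1]-45:c[1]+95,c[0]-120:c[0]+40,::-1],None,fx=4.2,fy=4.2,interpolation=cv2.INTER_CUBIC))
```

```text
[0.57, 0.95] [[360.7, 177.2], [367.0, 170.6]] 0.0066 [0.0014 0.0021] -0.117
[0.73, 0.92] [[362.9, 174.1], [368.2, 171.6]] 0.0036 [-0.0001  0.0001] -0.01
[0.64, 0.76] [[362.8, 174.1], [368.0, 167.6]] 0.0061 [0.0015 0.0002] -0.11
miss
[0.56, 0.74] [[362.0, 177.1], [364.7, 170.7]] 0.0058 [-0.0009  0.0012] -0.135
[0.74, 0.83] [[359.9, 177.0], [369.4, 170.8]] 0.0074 [0.0024 0.0022] -0.087
[([305.5, 261.1], 0.97)]
[-3.14155247e+00 -2.20913693e-05 -2.29307012e-01] [0.5927437  0.09121297 0.15031029] [0.78403866 0.22171777 0.76077342] 38.7667
[364 173]
```

View pics/w17c.png

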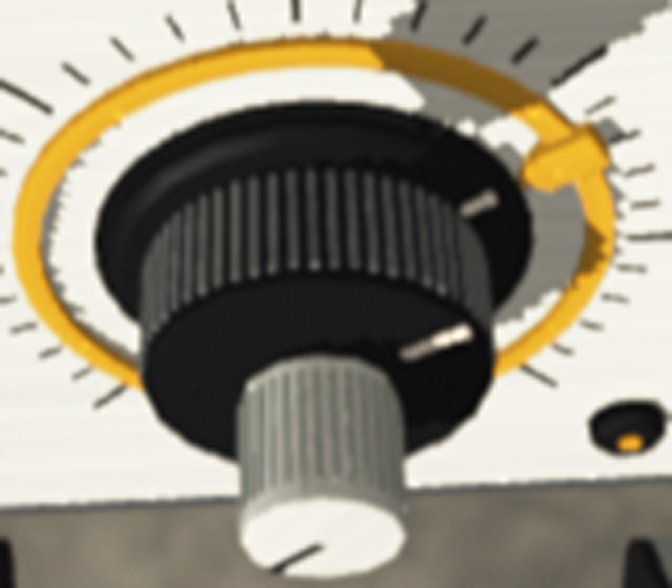

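Run:
```python
from h import *
np.set_printoptions(precision=4,suppress=True)
p,_=bot.grab_frame("wrist"),0
O=np.array([.6105,.087,.078])
# refine image-plane offset: cursor ring circle fit in this view
h=cv2.cvtColor(p["frame"],cv2.COLOR_RGB2HSV);mk=(h[...,0]>14)&(h[...,0]<28)&(h[...,1]>120)&(h[...,2]>90)
mk[:130]=0;mk[225:]=0;mk[:,:244]=0;mk[:,395:]=0;mk[160:180,366:]=0
vs,us=np.nonzero(mk);W=np.array([onplane(p,t,O,.0045) for t in zip(us,vs)])-O;A=np.c_[W@x,W@y]
k=np.ones(len(A),bool)
for _ in range(6):
    s=np.linalg.lstsq(np.c_[2*A[k],np.ones(k.sum())],(A[k]**2).sum(1),rcond=None)[0];r=np.hypot(*(A-s[:2]).T);R0=np.median(r);k=abs(r-R0)<.003
print("centre off",s[:2],R0,k.sum()); e=s[:2]
f=lambda c,hh:(lambda q:np.array([q@x,q@y])-e)(onplane(p,(244+c[0]/4.2,128+c[1]/4.2),O,hh)-O)
D=lambda v:np.arctan2(-v[1],v[0])+2.3562
for nme,a,b,hh in[("skirt",(462,212),(496,198),.006),("top",(402,357),(470,330),.026),("arrow",(525,174),(595,148),.0075),("arrow6",(525,174),(595,148),.006)]:
    A1,B1=f(a,hh),f(b,hh);print(nme,A1,B1,"r",np.hypot(*A1),np.hypot(*B1),"dial",D(A1),D(B1),"dir",D(B1-A1))
# knob top line
fa=fineang(p,290,240,352,275);print("fine",fa)
```

```text
centre off [0.0007 0.0003] 0.041954864753247986 1625
skirt [ 0.0103 -0.0215] [ 0.013  -0.0262] r 0.023851643159791044 0.02921152129830723 dial 3.4791165264142903 3.4655082870997527 dir 3.4050517247636174
top [ 0.0042 -0.0117] [ 0.0098 -0.0208] r 0.012468273868614497 0.02299859092797933 dial 3.5818504784896854 3.486194478496995 dir 3.3741865847046197
arrow [ 0.0195 -0.0296] [ 0.0241 -0.0386] r 0.03545398988190675 0.04547324923648344 dial 3.343689326451477 3.369599893934719 dir 3.460912950680571
arrow6 [ 0.0178 -0.0299] [ 0.0224 -0.039 ] r 0.03477540205628906 0.044941807797242904 dial 3.3899498675269406 3.406021127648854 dir 3.4609129506805787
fine (28, array([-0.0061,  0.0042]), np.float64(0.020807776408180878))
```

Emit:
move_arm(
  moves="0 0 12 0;0 0 25 0;0 0 38 0;0 0 50 0;0 0 57 0;0 0 61 0;0 0 64 0;0 0 65 0;0 0 65 0;0 0 65 0",
)

```text
clock: 39.65
position: [0.593, 0.0913, 0.0858]
tool_rot: [-3.141, -0.001, -0.229]
force: [0.7, 0.8, -0.0]
grip_width: 0.0623
```

Emit:
move_arm(
  moves="0 0 0 0;0 0 0 0;0 0 0 0;0 0 0 0;0 0 0 0;0 0.2 0 -0.03;0 0.3 0 -0.06;0 0.5 0 -0.09;0 0.5 0 -0.09;0 0.5 0 -0.09",
  grip=0.5,
)

```text
clock: 40.48
position: [0.5933, 0.0906, 0.0857]
tool_rot: [-3.141, -0.001, -0.14]
force: [5.0, 0.4, 4.6]
grip_width: 0.0487
```

Emit:
move_arm(
  moves="0 0 0 0;0 0 0 0;0 0 0 0;0 0 -10 0;0 0 -25 0;0 0 -40 0;0 0 -55 0.05;0 0 -62 0.09;0 -0.5 -65 0.09;0 -0.5 -65 0.09",
  grip=0.73,
)

```text
clock: 41.32
position: [0.5929, 0.0915, 0.1513]
tool_rot: [-3.141, -0.001, -0.228]
force: [0.5, 0.2, 0.9]
grip_width: 0.0626
```

```bash
cat > m.py <<'E'
from h import *
np.set_printoptions(precision=4,suppress=True)
O=np.array([.6105,.087,.078])
def whites(f):
    """skirt and ring-top white marks (blobs on black), right half"""
    g=cv2.cvtColor(np.ascontiguousarray(f),cv2.COLOR_RGB2GRAY);o=[]
    for box,hh in (((350,168,367,184),.006),((335,200,360,218),.026)):
        u0,v0,u1,v1=box;w=np.clip(g[v0:v1,u0:u1].astype(float)-90,0,None);vs,us=np.nonzero(w>0);o.append((np.c_[us+u0,vs+v0],w[vs,us],hh))
    return o
def run(p,f):
    for uv,w,hh in whites(f):
        Q=np.array([onplane(p,t,O,hh) for t in uv])-O;M=np.average(np.c_[Q@x,Q@y]-[.0007,.0003],axis=0,weights=w)
        print(len(uv),np.average(uv,axis=0,weights=w),"dial",np.arctan2(-M[1],M[0])+2.3562,"r",np.hypot(*M))
p=bot.grab_frame("wrist");save(p,"w18")
s=bot.observe();print(s["tool_rot"],s["position"],s["force"],s["clock"])
print("old");run(p,cv2.imread("pics/w17.png")[:,:,::-1]);print("new");run(p,p["frame"])
print(fineang(p,290,240,352,275))
for i in range(6):
    try:
        p,r=rel();print(r["conf"],r["at"],r["dist"],r["togo"])
    except IndexError: print("miss")
g=cv2.cvtColor(p["frame"],cv2.COLOR_RGB2GRAY);print(g[168:184,348:372])
E
python3 m.py
```

```text
[-3.1415 -0.0002 -0.2275] [0.5926 0.0914 0.1506] [ 0.627   1.2429 -0.6834] 41.3667
old
25 [358.1687 175.6821] dial 3.4382059613181513 r 0.026785300516460046
56 [349.9934 208.1092] dial 3.4808882710013043 r 0.019184412935358452
new
24 [356.8683 174.3417] dial 3.3812591044849842 r 0.02671152740739343
59 [349.0353 206.9581] dial 3.4127146437801485 r 0.01922043493449345
(30, array([-0.006 ,  0.0037]), np.float64(-0.008008172460124197))
[0.82, 0.56] [[362.4, 174.5], [366.6, 171.8]] 0.0032 -0.025
[0.93, 0.64] [[358.9, 175.2], [367.7, 170.1]] 0.0064 -0.044
[0.86, 0.76] [[357.9, 172.1], [369.7, 169.6]] 0.0069 0.087
[0.62, 0.62] [[360.1, 174.3], [368.7, 172.2]] 0.0051 0.037
miss
[0.73, 0.7] [[360.8, 173.7], [368.2, 170.8]] 0.0047 0.006
[[ 15  14  15  15  16  15  16  15  15  15  13  14  14  14  13  15  35  77
  114 110 127 173 186 184]
 [ 14  15  15  15  14  15  16  16  14  15  14  15  13  14  14  13  16  51
   94  95 116 176 185 184]
 [ 14  13  14  15  14  15  15  13  15  16  20  16  12  14  14  13  14  29
   60  78 105 156 178 182]
 [ 15  14  14  13  15  13  14  14  17  30  49  43  25  13  1
[... 553 characters left out ...]
49  30  38  67 109 111  78  51  29  15  13  13  14  14  14  15  14
   14  13  14  42  93 126]
 [ 56  55  39  48  47  55  49  30  15  12  13  14  14  15  14  15  14  13
   14  13  13  27  73 120]
 [ 56  54  40  51  45  41  27  15  12  14  14  14  13  14  15  14  15  14
   13  13  12  18  59 117]
 [ 56  56  40  51  54  56  42  23  17  14  14  14  14  14  14  13  15  13
   14  14  14  15  57 118]
 [ 56  57  40  48  57  60  54  38  25  16  14  15  13  15  15  14  14  14
   13  14  15  15  58 120]
 [ 53  57  42  46  56  56  58  54  42  21  13  15  15  14  15  14  13  14
   13  13  13  15  58 119]
 [ 50  55  42  43  54  55  59  62  54  30  16  12  13  13  14  13  15  14
   13  14  12  14  52 111]]
```

Run:
```python
from h import *
np.set_printoptions(precision=4,suppress=True)
p=bot.grab_frame("wrist");O=np.array([.6105,.087,.078])
h=cv2.cvtColor(p["frame"],cv2.COLOR_RGB2HSV);mk=(h[...,0]>14)&(h[...,0]<28)&(h[...,1]>120)&(h[...,2]>90)
for hh in(.006,.0076):
  vs,us=np.nonzero(mk[150:190,355:400]);vs+=150;us+=355
  Q=np.array([onplane(p,t,O,hh) for t in zip(us,vs)])-O;A=np.c_[Q@x,Q@y]-[.0007,.0003];r=np.hypot(*A.T);a=np.arctan2(-A[:,1],A[:,0])+2.3562
  for lo,hi in((.033,.0365),(.0365,.0395),(.0455,.05)):
    k=(r>lo)&(r<hi)&(a>3.1)&(a<3.7);print(hh,lo,k.sum(),np.mean(a[k]),a[k].min() if k.any() else 0,a[k].max() if k.any() else 0)
for (v) in range(160,182): print(v,''.join('#' if mk[v,u] else '.' for u in range(355,395)))
```

```text
0.006 0.033 35 3.4129819166403346 3.3093921179470582 3.519307491815694
0.006 0.0365 57 3.396904011817236 3.272879882637369 3.5185730922513128
0.006 0.0455 14 3.3626558454115587 3.2869648646101526 3.4378647521722927
0.0076 0.033 23 3.372873331784349 3.283674471685771 3.4679362976845525
0.0076 0.0365 54 3.3548739321950714 3.240069332746118 3.4696634764978027
0.0076 0.0455 30 3.3072645180097116 3.1070654384782737 3.4331185421489145
160 .................###############........
161 .................################.......
162 .................################.......
163 ................##################......
164 ...............###################......
165 ..............####################......
166 .............#####################......
167 .............#####################......
168 .............####################.......
169 .............####################.......
170 ............#####################.......
171 .............#####################......
172 .............##########...########......
173 ...................#.......#######......
174 ...........................########.....
175 ...........................########.....
176 ............................#######.....
177 ............................#######.....
178 ............................#######.....
179 ............................########....
180 ............................#######.....
181 .............................######.....
```

```bash
python3 -c "
from h import *
s=bot.observe();print(s['clock'],s['force'],s['grip_width']);print(bot.job_done())"
```

```text
42.3167 [ 0.68245135  0.37519631 -0.85937787] 0.06226149151806457
the job is handed in; nothing more can be done
None
```

I turned the inner knob anticlockwise to its stop, then turned the outer ring clockwise to the cursor in short grip-and-turn strokes. I backed the ring off by 0.06 rad after a slight overshoot, then let go and lifted clear. The job was handed in at 42.3 s. No verdict came back.

- **Inner knob:** it started at about 1.09 rad. On the last stroke it moved only 0.09 rad and the force pattern changed, which suggests it reached the stop. After all the outer-ring turning, its line still read about -0.01 rad.
- **Outer ring and cursor:** the ring's line reads 3.38 rad on the skirt and 3.41 rad on the top. The cursor's arrowhead reads about 3.36 to 3.41 rad, so they agree to within about 0.05 rad, against a limit of about 0.09.
- **Where checks disagreed:** the trained networks' last five usable readings of the remaining turn scattered from -0.04 to +0.09 rad (a sixth missed the marks). Two of their five mark-to-arrowhead distances were clearly over the 5 mm limit (6.4 and 6.9 mm). They average about +0.01 rad. I relied on my own pixel measurements instead.
- **Cursor:** its readings drifted within measurement noise and showed no shift.
- **Things beside the console:** I did not re-measure them after the work. The highest net force at the wrist was about 27 N, while gripping the inner knob.

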